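Stow the short drive stem, mesh the long one and hold it down

ROBOT

A 6-joint arm with a two-finger parallel gripper is mounted at the origin on a cart in front of the work surface, level with it; the furniture and walls round the work are solid. World frame = base frame: x ahead of the robot, y to its left, z up, the work surface at z = 0. Lengths are in m, angles in degrees, forces in N, time in s.
With the tool pointing down it reaches from about 0.4 to 0.825 m from the base axis. Payload 7 kg.
Tool frame: the origin (TCP) lies midway between the tips of the shut fingers; the grasp point (between the pads) lies 19 mm behind it; z points along the fingers, y is the line along which they close (so a half turn about z gives the same grasp; the last joint's range is limited). The gripper opens to 88 mm and grips with 3 to 60 N. Pads are 19 mm wide; open, the fingers measure 130 mm over their backs; the gripper's body (78 mm by 193 mm) begins 47 mm behind the grasp point.
Start: joints at [-56.03, 20.546, 0.682, 0, -70.136, -16.507], TCP at [0.203, -0.644, 0.227] pointing down, gripper open.
Joint ranges: [-176.03, 176.03], [-82.01, 121.73], [-58.28, 71.71], [-173.87, 95.51], [-174.79, -0.11], [-173.66, 173.66]. Speed limits (degrees/s): [136.94, 136.94, 172.46, 180, 180, 180].

INTERFACE

Orientations are given as [roll, pitch, yaw] about the fixed x, y, z axes, in that order (R = Rz(yaw) Ry(pitch) Rx(roll)).
In Python, from plant import r gives the robot as it stands.
- The arm moves only by the tool carry_out, never from a script. Its argument "deltas" is a list of rows, each a list of 3 entries, a list of its own where there are three numbers: the opening, from 0 (shut) to 1 (fully open), then the shift along the tool's x, y, z in mm, then the turn, a rotation vector about the tool's x, y, z in rad. In form: [[gripper, [tx, ty, tz], [rx, ry, rz]], ...]. A call has 1 to 12 rows; each row is the pose to reach, as a shift and turn from the pose commanded when the call began, along the tool's axes at that moment; what a row does not reach only later rows make up. A row lasts 1/10 s, in which the tool goes at most 50 mm and 8.59 degrees, less where a joint would pass 70% of its speed; a pose out of reach is approached as far as the arm can. A call with a gripper value outside its range is refused whole. The fingers move at their own pace and stop on an object; "squeeze" is the grip in N (left out, the last holds). Time passes only in rows, so rows that repeat a pose let the fingers close. It gives the time, the measured TCP pose, the force, the opening and the grip force at its end, in the units of the state.
- r.get_state(): the state, without advancing time (a new reading comes with each control period).
- r.capture(name): name is "scene" or "top"; returns (picture, depth): 480x640x3 uint8, red, green, blue; 480x640 float32, m along the optical axis (not along the pixel's ray), 0 where there is no reading.
- r.get_calibration(name): a dict with "fov_y" (degrees; the focal length in pixels is half the picture's height over the tangent of half this angle, whatever the lens; pixels are square), "cx", "cy" (the principal point, pixels), "view" (4x4, takes a point from world to camera coordinates). Camera axes: x right, y down, z forward; pixel columns grow to the right and rows downward; lengths in m; the calibration is good to about 2 mm. A picture is of the moment at which its call begins. get_calibration takes no time and is no camera call.
- r.close_job(): hands the job in; it is judged then, once.
The state is a dict: "time_s": time; "joints": joint angles; "qd": joint speeds; "joint_torque": joint torques, N m; "tcp_pos": TCP position; "eef_rot": TCP orientation; "contact_force": force on the tool from outside, world axes, zero at the start; "moment": the same for the moment, N m; "gripper_width": finger opening in m; "gripper_force": force on a finger pad.
Only numpy, scipy, OpenCV 4.12 (cv2) and the standard library are available. Lean on these libraries where they do the work, as an engineer would, in place of code of your own. Each camera call takes 0.05 s, during which the arm holds its last target. There are 200 camera calls.

TASK

Two look-alike splined drive stems have been mixed up in the two-hole bench block. First put the short one away in the rack, in the free hole of the row that already holds a short stem, and let go of it; then put the long one into the drive spindle, turn it until its teeth mesh, slide it down fully home with its collar on the spindle rim, and keep pressing: finish while still gripping it and holding it home against the ejector spring. Leave the other things on the bench where they are.

Things in the scene. Friction and masses are not known exactly. Their poses are not given: they have to be found in the camera images.
- short_stem: Loose short splined steel stem, 82 mm long, 0.2 kg, upright in one hole of the bench block; grip its head. Origin: centre of its tip. Upwards: cross of four 6 mm teeth, 32 mm over the teeth, on the lowest 30 mm along the body's x and y; 20 mm shaft; collar 44 mm wide, 8 mm thick; square head 24 x 24 x 34 mm, faces square to x and y. Collar underside at 40 mm, head from 48 to 82 mm.
- long_stem: Loose long splined steel stem, 102 mm, 0.2 kg, upright in the other hole, 20 mm taller than the short one. Origin: centre of its tip. Upwards: cross of four 6 mm teeth, 32 mm over the teeth, on the lowest 30 mm along the body's x and y; 20 mm shaft; collar 44 mm wide, 8 mm thick; square head 24 x 24 x 34 mm, faces square to x and y. Collar underside at 60 mm, head from 68 to 102 mm.
- long_stem_collar (a point): Centre of the underside of the long stem's collar, 60 mm above its tip.
- block: Fixed wooden bench block, 66 x 160 x 30 mm, origin at the centre of its underside; two round holes, 38 mm wide, 20 mm deep, 45 mm either side of the centre along its y. The stems' tips stand on the hole floors, 10 mm above the bench. Which stem is in which hole varies.
- rack: Fixed light wooden rack, 140 x 140 x 30 mm, origin at the centre of its underside; four round holes, 38 mm wide, 20 mm deep (floor 10 mm above the bench), at x = +-37, y = +-37 mm. Two rows run along its y: front x = -37, back x = +37. In each row the hole at y = +37 holds a stored stem, the one at y = -37 is free.
- front_free (a point): Centre of the floor of the free hole in the rack's front row (20 mm below the rack's top).
- back_free (a point): Centre of the floor of the free hole in the rack's back row (20 mm below the rack's top).
- stored_short: Short stem fixed in the rack, same shape as the loose short one; marks the row of the short stems (front or back, varies). Origin at its tip on the hole floor.
- stored_long: Long stem fixed in the rack, shaped like the loose long one, 20 mm taller than the stored short one; marks the row of the long stems. Origin at its tip on the hole floor.
- drive: Fixed grey drive housing bolted to the bench, foot 140 x 110 mm, box 110 x 110 mm, top at 74 mm; origin at the centre of its underside. The spindle stands in its middle; how far it is turned in the housing varies.
- spindle: Steel sleeve in the drive housing, locked against turning; 54 mm outside, bore 36 mm, rim 80 mm above the bench. Origin on its axis at bench height, z up. From 12 to 50 mm below the rim four inner keys at 45 degrees to its x and y leave a 23 mm middle and four slots along x and y, 8.5 mm wide at the keys' inner edges. Dark lines on the rim mark the slots.
- spindle_rim (a point): Centre of the spindle's rim, 80 mm above the bench. The long stem meshes at any quarter turn; out of line its teeth rest on the keys, tip 12 mm below here (68 mm above the bench). Home: collar underside here, tip 60 mm below (20 mm above the bench).
- ejector (a joint): Spring ejector pin in the bottom of the spindle, m pressed down: 0 = up (top 50 mm below the rim), 0.010 = long stem fully home (stop at 0.012). It pushes up with 4 N at 0 and 9 N at 0.010, so a stem let go springs back up 10 mm.
- spacer: Loose spacer ring, 66 mm wide, 10 mm thick, a bystander lying beyond or beside the work, not to be moved.
- wedge: Loose wedge, 28 x 90 x 18 mm, a bystander lying beyond or beside the work, not to be moved.
- sander: Loose sanding block, 64 x 112 x 37 mm, a bystander lying beyond or beside the work, not to be moved.
There are look-alikes about, which are no part of the job. Leave any green or turquoise look-alike of the short_stem alone.

How it is judged (in metres and radians):
On the way, in this order (a step that is already met when the one before it is completed fails the run):
1. the short stem stands in the free hole of the short row and is let go ((horizontal distance between short_stem and front_free below 0.006 m or horizontal distance between short_stem and back_free below 0.006 m) and horizontal distance between short_stem and stored_short below 0.088 m and z of short_stem in the frame of rack below 0.014 m and angle between short_stem's own z axis and vertical below 0.12 rad and contact force between the fingers and short_stem below 0.1 N and linear speed of short_stem below 0.02 m/s), for 0.2 s.
2. the long stem's teeth are meshed with the spindle keys (z of long_stem in the frame of spindle below 0.058 m and horizontal distance between long_stem and spindle below 0.004 m and (angle between the x axis of long_stem and the x axis of spindle, either way round below 0.2 rad or angle between the x axis of long_stem and the y axis of spindle, either way round below 0.2 rad)), for 0.1 s.
At the end, for the whole second after the job is handed in: The long stem is gripped and held home: collar within 1.8 mm of the rim, axis within 4 mm, upright, teeth in line, ejector down 8 mm or more; the short stem stands released in the free hole of the short row (tip within 6 mm of its centre, 4 mm of its floor, tilt under 0.12 rad) (all of step 1 and z of long_stem_collar in the frame of spindle_rim below 0.0018 m and horizontal distance between long_stem and spindle below 0.004 m and angle between long_stem's own z axis and vertical below 0.08 rad and (angle between the x axis of long_stem and the x axis of spindle, either way round below 0.2 rad or angle between the x axis of long_stem and the y axis of spindle, either way round below 0.2 rad) and value of joint ejector above 0.008 m and contact force between the fingers and long_stem above 2 N and linear speed of long_stem below 0.02 m/s); the arm keeps its last pose, push and grip.
It fails at once if the spacer ring is moved more than 30 mm (distance of spacer from where it was at the start of the episode above 0.03 m).
It fails at once if the wedge is moved more than 30 mm (distance of wedge from where it was at the start of the episode above 0.03 m).
It fails at once if the sanding block is moved more than 30 mm (distance of sander from where it was at the start of the episode above 0.03 m).
It also fails if it takes over 61 s, if anything falls off the work surface, if the arm or the gripper's body presses on something with over 40 N, if the wrist force passes 120 N, or if a joint passes its speed limit or range.

## Working session

There is one attempt and no reset: what is moved stays moved. The work goes in short steps, Python scripts to look and compute and a tool call to move; the robot and the scene stay as the last step left them, time stands still between calls to the robot, and variables do not carry over. Pictures are saved under pics/ and viewed, at most 10 in all, crops included, and the job is handed in when it is done.

Besides the shell and the picture viewer there is one more tool, called after "Call:" in YAML: its name, and indented under it one key for each argument. carry_out: Moves the arm, as the interface text tells. Its arguments: {"type":"object","properties":{"deltas":{"type":"array"},"squeeze":{"type":"number"}},"required":["deltas"]}

```bash
mkdir -p pics
python3 - <<'E'
from plant import r
import cv2,numpy as np
for n in("scene","top"):
    p,d=r.capture(n); cv2.imwrite(f"pics/{n}0.png",p[:,:,::-1]); np.save(n+"0.npy",d)
    c=r.get_calibration(n); print(n,c["fov_y"],c["cx"],c["cy"]); print(np.round(c["view"],4)); print((d>0).mean(),d[d>0].min(),d.max())
print(r.get_state())
E
```

```text
scene 53.02531023223568 325.4113868022457 243.84391860066808
[[-0.5862 -0.8101 -0.0035  0.3725]
 [-0.4709  0.3443 -0.8122  0.3129]
 [ 0.6592 -0.4745 -0.5833  0.848 ]
 [ 0.      0.      0.      1.    ]]
0.9961263020833333 0.5669798 3.0701885
top 46.963447179052935 313.95299317906245 243.84406661093286
[[ 1.2200e-02 -9.9990e-01  7.0000e-04  4.4200e-02]
 [-9.8230e-01 -1.2100e-02 -1.8670e-01  5.7930e-01]
 [ 1.8670e-01  1.6000e-03 -9.8240e-01  1.2025e+00]
 [ 0.0000e+00  0.0000e+00  0.0000e+00  1.0000e+00]]
0.99591796875 0.43982318 2.3395805
{'time_s': 0.1, 'joints': array([-5.60276113e+01,  2.05861704e+01,  6.39247947e-01, -1.76926868e-02,
       -7.01356755e+01, -1.65068896e+01]), 'qd': array([ 0.04017153, -0.13409468,  0.03358552, -0.00831416, -0.05365006,
       -0.03996357]), 'joint_torque': array([-1.88052189e-03, -5.84160161e+01,  2.93751758e+01,  7.01550901e+00,
        1.01514818e-02, -9.80560571e-05]), 'tcp_pos': array([ 0.20243237, -0.64347364,  0.22573132]), 'eef_rot': array([ 1.79916080e+02, -7.52302115e-03, -1.62540519e+02]), 'contact_force': array([ 0.56474474, -0.96789214, -0.66097205]), 'moment': array([-0.05204659,  0.03994131, -0.01278036]), 'gripper_force': 0.0, 'gripper_width': 0.0876154459904715}
```

View pics/scene0.png

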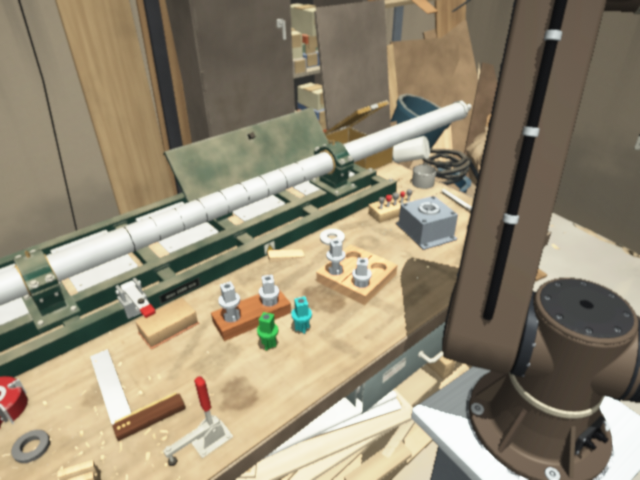

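View pics/top0.png

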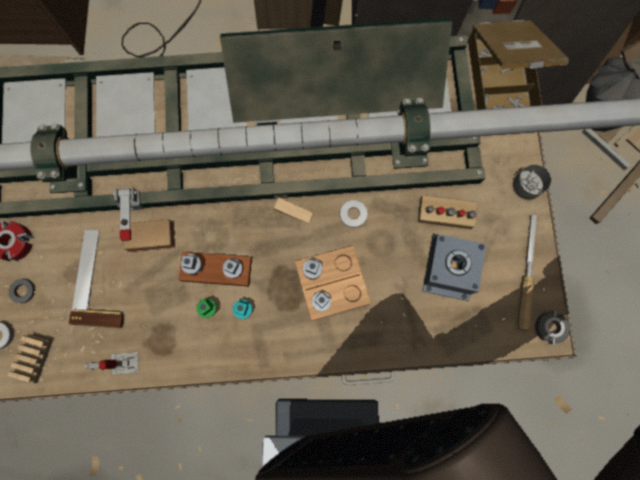

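The top view shows the block with loose stems at about (191,263) and (232,267), and the green and turquoise decoys at (206,307) and (242,307). The rack is centred near (332,283) with stored stems at (312,268) and (321,300), and free holes at (345,263) and (352,293). The spindle is at about (458,262), the spacer at (353,213) and the wedge at (293,208).

```bash
cat > h.py <<'E'
import numpy as np,cv2
from plant import r
def cal(n):
    c=r.get_calibration(n); return 240/np.tan(np.radians(c["fov_y"]/2)),c["cx"],c["cy"],np.array(c["view"])
def cloud(n,d):
    f,cx,cy,V=cal(n); v,u=np.mgrid[:480,:640]
    P=np.stack([(u-cx)/f*d,(v-cy)/f*d,d,np.ones_like(d)],-1)@np.linalg.inv(V).T
    P=P[...,:3]; P[d<=0]=np.nan; return P
def ray(n,uv,z):
    f,cx,cy,V=cal(n); uv=np.atleast_2d(uv).astype(float); I=np.linalg.inv(V)
    w=np.c_[(uv[:,0]-cx)/f,(uv[:,1]-cy)/f,np.ones(len(uv))]@I[:3,:3].T; o=I[:3,3]
    return (o+w*((z-o[2])/w[:,2])[:,None])
def proj(n,p):
    f,cx,cy,V=cal(n); q=V[:3,:3]@np.array(p)+V[:3,3]; return f*q[0]/q[2]+cx,f*q[1]/q[2]+cy
E
python3 - <<'E'
from h import *
for n in("top","scene"):
    d=np.load(n+"0.npy"); P=cloud(n,d); x,y,z=np.moveaxis(P,-1,0)
    g=(x>.3)&(x<.85)&(y>-.45)&(y<.5)
    print(n,"bench z",np.nanmedian(z[g&(abs(z)<.02)]))
    m=(g&(z>.065)&(z<.125)).astype(np.uint8)
    k,l,s,c=cv2.connectedComponentsWithStats(m)
    for i in range(1,k):
        if s[i,4]<25: continue
        q=P[l==i]; zt=np.percentile(q[:,2],95); t=q[q[:,2]>zt-.006]
        print(np.round(c[i]),s[i,4],"ztop",zt.round(4),"n",len(t),"ctr",((t.min(0)+t.max(0))/2).round(4),"ext",np.ptp(t,axis=0).round(3))
    im=cv2.imread(f"pics/{n}0.png")
    if n=="top": 
        a=cv2.resize(im[235:325,170:375],None,fx=3.8,fy=3.8,interpolation=cv2.INTER_CUBIC); b=cv2.resize(im[225:305,415:495],None,fx=3,fy=3,interpolation=cv2.INTER_CUBIC)
        o=np.zeros((600,800,3),np.uint8); o[:a.shape[0],:a.shape[1]]=a; o[350:590,:240]=b
        sc=cv2.imread("pics/scene0.png"); s2=cv2.resize(sc[235:300,310:400],None,fx=3.6,fy=3.6,interpolation=cv2.INTER_CUBIC); o[350:350+s2.shape[0],260:260+s2.shape[1]]=s2
        cv2.imwrite("pics/crop0.png",o)
E
```

```text
top bench z 0.00016333471716523107
[403. 149.] 70 ztop 0.1245 n 21 ctr [ 0.781  -0.1583  0.1218] ext [0.026 0.029 0.006]
[125. 211.] 682 ztop 0.0889 n 374 ctr [0.6391 0.4798 0.0877] ext [0.121 0.04  0.01 ]
[441. 209.] 31 ztop 0.0724 n 27 ctr [ 0.6598 -0.2369  0.0697] ext [0.014 0.014 0.006]
[451. 211.] 46 ztop 0.0711 n 46 ctr [ 0.6574 -0.26    0.0703] ext [0.017 0.018 0.01 ]
[461. 212.] 30 ztop 0.0719 n 25 ctr [ 0.6551 -0.2829  0.0698] ext [0.012 0.013 0.007]
[472. 213.] 34 ztop 0.0715 n 30 ctr [ 0.6512 -0.3076  0.0695] ext [0.016 0.014 0.007]
[457. 262.] 2327 ztop 0.0804 n 1054 ctr [ 0.5382 -0.2685  0.0814] ext [0.125 0.125 0.014]
[190. 263.] 313 ztop 0.1143 n 121 ctr [0.5277 0.3257 0.1129] ext [0.025 0.024 0.009]
[230. 266.] 148 ztop 0.0955 n 107 ctr [0.5214 0.2358 0.0935] ext [0.029 0.028 0.008]
[312. 268.] 303 ztop 0.114 n 114 ctr [0.5203 0.0558 0.1131] ext [0.028 0.028 0.01 ]
[321. 300.] 132 ztop 0.0948 n 108 ctr [0.4501 0.0355 0.0932] ext [0.03  0.028 0.008]
[203. 307.] 140 ztop 0.0854 n 107 ctr [0.4328 0.2935 0.0831] ext [0.03  0.031 0.007]
[240. 308.] 131 ztop 0.086 n 100 ctr
[... 400 characters left out ...]
] ext [0.125 0.128 0.01 ]
[335. 251.] 316 ztop 0.1139 n 82 ctr [0.5181 0.0557 0.1122] ext [0.027 0.027 0.008]
[362. 265.] 169 ztop 0.0948 n 83 ctr [0.4473 0.0349 0.093 ] ext [0.032 0.032 0.008]
[268. 283.] 195 ztop 0.0947 n 98 ctr [0.5211 0.2349 0.0924] ext [0.029 0.031 0.007]
[137. 297.] 616 ztop 0.0894 n 398 ctr [0.6367 0.4796 0.0875] ext [0.121 0.041 0.008]
[228. 295.] 420 ztop 0.1142 n 117 ctr [0.5273 0.3247 0.1124] ext [0.028 0.026 0.008]
[301. 303.] 177 ztop 0.0846 n 113 ctr [0.4293 0.2098 0.0821] ext [0.028 0.029 0.007]
[266. 320.] 201 ztop 0.0847 n 121 ctr [0.4302 0.2922 0.0825] ext [0.031 0.029 0.007]
[204. 407.] 84 ztop 0.1224 n 12 ctr [0.3061 0.4812 0.12  ] ext [0.011 0.003 0.007]
```

View pics/crop0.png

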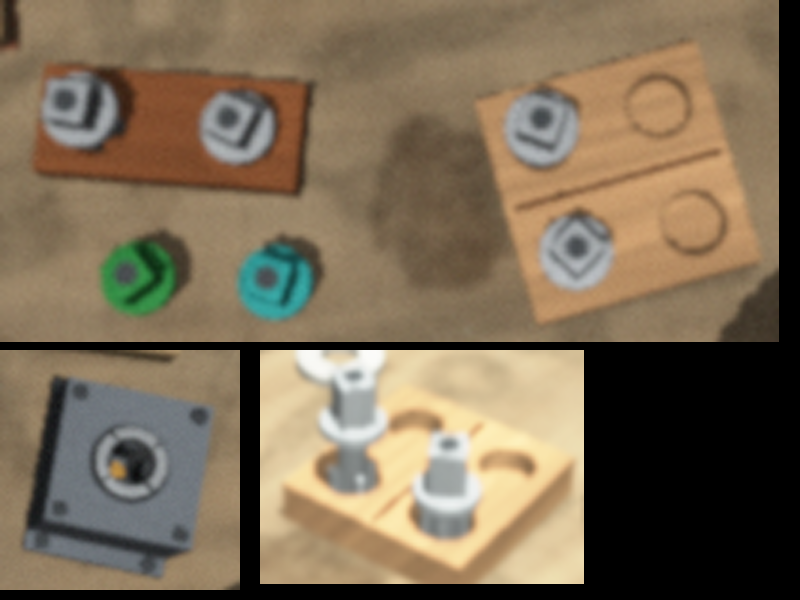

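Judging by height, the long stem is at (0.527,0.325) and the short one at (0.521,0.235). The stored short stem is in the front row, so the target is front_free, at about (352,293) in the top view. The rim marks on the spindle are visible. Next I refine centres and yaws.

```bash
cat > m.py <<'E'
from h import *
from scipy.ndimage import map_coordinates
def tri(uv1,uv2):
    A=[];b=[]
    for n,uv in(("top",uv1),("scene",uv2)):
        a=ray(n,uv,0)[0];c=ray(n,uv,.1)[0];w=(c-a)/np.linalg.norm(c-a);M=np.eye(3)-np.outer(w,w);A.append(M);b.append(M@a)
    X=np.linalg.lstsq(np.vstack(A),np.hstack(b),rcond=None)[0]; return X
def dot(g,n,p):   # dark dot centroid on head top near p
    u,v=proj(n,p); u0,v0=int(u)-12,int(v)-12
    c=cv2.resize(g[v0:v0+25,u0:u0+25],None,fx=8,fy=8,interpolation=cv2.INTER_CUBIC).astype(float)
    yy,xx=np.mgrid[:200,:200]; rr=np.hypot((xx+.5)/8-.5-(u-u0),(yy+.5)/8-.5-(v-v0))
    w=np.where(rr<4,np.clip(np.percentile(c[rr<4],55)-c,0,None),0)
    return ((xx*w).sum()/w.sum()+.5)/8-.5+u0,((yy*w).sum()/w.sum()+.5)/8-.5+v0
def yaw4(t,c):
    q=t[:,:2]-c; z=(q[:,0]+1j*q[:,1])**4; return np.degrees(np.angle(-z.sum()))/4
E
python3 - <<'E'
from m import *
G={n:cv2.imread(f"pics/{n}0.png",0) for n in("top","scene")}
P={n:cloud(n,np.load(n+"0.npy")) for n in G}
for nm,c in dict(long=(.5275,.325,.112),short=(.5213,.2354,.092),sl=(.519,.0557,.112),ss=(.4487,.0352,.092)).items():
    a=dot(G["top"],"top",c);b=dot(G["scene"],"scene",c); X=tri(a,b)
    out=[]
    for n in P:
        q=P[n].reshape(-1,3); m=(np.hypot(q[:,0]-c[0],q[:,1]-c[1])<.022)&(q[:,2]>c[2]-.004); t=q[m]
        cc=t[:,:2].mean(0); R=cv2.minAreaRect((t[:,:2]*1000).astype(np.float32))
        out.append((n,cc.round(4),len(t),yaw4(t,cc).round(1),np.round(R[1],1),round(R[2],1)))
    print(nm,"dot",np.round(a,1),np.round(b,1),"tri",X.round(4)); [print("   ",*o) for o in out]
# spindle: rim ring
for n in P:
    q=P[n].reshape(-1,3); m=(np.hypot(q[:,0]-.538,q[:,1]+.269)<.035)&(q[:,2]>.0765)&(q[:,2]<.09); t=q[m]
    A=np.c_[t[:,:2],np.ones(len(t))]
    e=cv2.minEnclosingCircle((t[:,:2]*1000).astype(np.float32)); print(n,"rim z",np.median(t[:,2]).round(4),"circ",np.round(e[0],1),round(e[1],1),len(t),t[:,:2].mean(0).round(4))
# free holes & rack edges from top: dark crescents
for n in P:
    q=P[n].reshape(-1,3); m=(abs(q[:,2]-.03)<.003)&(np.hypot(q[:,0]-.495,q[:,1]-.01)<.11); t=q[m]; R=cv2.minAreaRect((t[:,:2]*1000).astype(np.float32)); print("rack",n,np.round(R[0],1),np.round(R[1],1),round(R[2],1))
    m=(abs(q[:,2]-.03)<.003)&(np.hypot(q[:,0]-.524,q[:,1]-.28)<.11);t=q[m]; R=cv2.minAreaRect((t[:,:2]*1000).astype(np.float32)); print("block",np.round(R[0],1),np.round(R[1],1),round(R[2],1))
    m=(abs(q[:,2]-.074)<.003)&(np.hypot(q[:,0]-.538,q[:,1]+.269)<.1);t=q[m]; R=cv2.minAreaRect((t[:,:2]*1000).astype(np.float32)); print("drive",np.round(R[0],1),np.round(R[1],1),round(R[2],1))
    m=(q[:,2]<.02)&(q[:,2]>.003)&(np.hypot(q[:,0]-.4695,q[:,1]+.0358)<.025);t=q[m];print("holefloor",len(t),t.mean(0).round(4))
# big rectified rim for viewing
o=np.zeros((420,800),np.uint8)
for k,n in enumerate(G):
    s=np.linspace(.04,-.04,400); X,Y=np.meshgrid(s,s,indexing="ij")
    f,cx,cy,V=cal(n); Q=np.stack([.5382+X,-.269+Y,0*X+.08],-1)@V[:3,:3].T+V[:3,3]
    o[:400,k*400:k*400+400]=cv2.remap(G[n],(f*Q[...,0]/Q[...,2]+cx).astype(np.float32),(f*Q[...,1]/Q[...,2]+cy).astype(np.float32),cv2.INTER_CUBIC)
cv2.imwrite("pics/rim.png",o)
E
```

```text
long dot [186.6 260.8] [226.7 285.7] tri [0.527  0.3251 0.113 ]
    top [0.5274 0.3255] 124 -4.7 [23.7 23.2] 84.9
    scene [0.5248 0.3257] 117 -3.9 [23.9 28.3] 83.0
short dot [229.5 265.4] [267.3 278. ] tri [0.521  0.2353 0.0933]
    top [0.5215 0.236 ] 119 -22.5 [24.  23.8] 67.4
    scene [0.519  0.2359] 99 -21.9 [23.3 26.7] 66.7
sl dot [312.  265.6] [335.6 242.2] tri [0.52   0.0546 0.1115]
    top [0.5205 0.0557] 114 -17.6 [23.2 23.6] 72.5
    scene [0.5178 0.0562] 82 -17.3 [24.4 26.2] 73.6
ss dot [321.3 299.5] [361.8 261. ] tri [0.4492 0.0338 0.0919]
    top [0.4496 0.0348] 116 -44.5 [23.1 23.4] 46.2
    scene [0.4469 0.0351] 87 -39.9 [22.5 26.5] 51.1
top rim z 0.0797 circ [ 537.9 -268.9] 34.4 278 [ 0.5382 -0.2676]
scene rim z 0.0805 circ [ 536.5 -268.8] 33.3 151 [ 0.5358 -0.2675]
rack top [495.9   9.8] [140.3 140.1] 16.6
block [524.9 281.5] [161.1  66.4] 86.0
drive [ 538.2 -268.2] [111.3 110.9] 78.5
holefloor 205 [ 0.4723 -0.037   0.0104]
rack scene [495.5   7.8] [143.3 144.9] 16.0
block [489.  282.1] [160.6 142.4] 86.5
drive [ 538.1 -269.4] [115.5 115.1] 77.7
holefloor 72 [ 0.4809 -0.0475  0.0143]
```

View pics/rim.png

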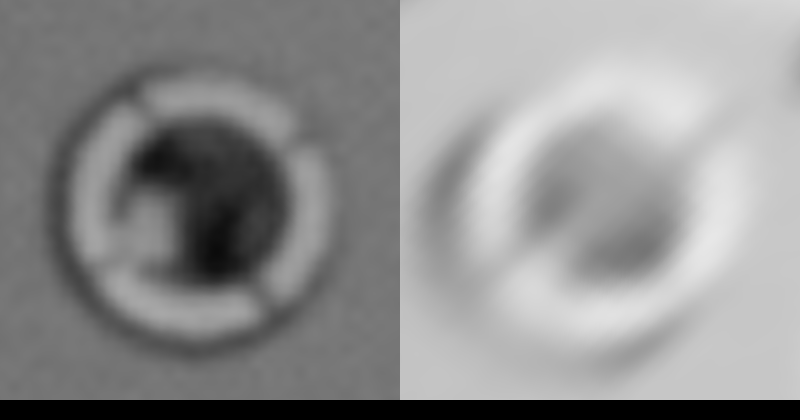

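Triangulated heights are 0.113 and 0.093 for the loose stems and 0.112 and 0.092 for the stored ones, matching the text. The rectified rim shows slot marks at (133,98), (302,142), (265,297) and (105,262). That puts the spindle yaw at about 32.5° and its centre at (0.5378,-0.2688). I'll start moving.

```bash
cat > d.py <<'E'
import sys,numpy as np
from scipy.spatial.transform import Rotation as Ro
from plant import r
s=r.get_state(); R0=Ro.from_euler("xyz",s["eef_rot"],degrees=True)
print("t",round(s["time_s"],2),"tcp",s["tcp_pos"].round(4),"rot",s["eef_rot"].round(2),"j",s["joints"].round(1),"w",round(s["gripper_width"],4),"F",s["contact_force"].round(1),"g",s["gripper_force"])
for a in sys.argv[1:]:
    x,y,z,w=map(float,a.split(",")); R1=Ro.from_euler("xyz",[180,0,w],degrees=True)
    print(a,"->",(R0.inv().apply(np.array([x,y,z])-s["tcp_pos"])*1000).round(1),(R0.inv()*R1).as_rotvec().round(4))
E
python3 d.py .46,-.2,.22,-112.2 .521,.2353,.2,-112.2
```

```text
t 0.1 tcp [ 0.2024 -0.6435  0.2257] rot [ 1.7992e+02 -1.0000e-02 -1.6254e+02] j [-56.   20.6   0.6  -0.  -70.1 -16.5] w 0.0876 F [ 0.6 -1.  -0.7] g 0.0
.46,-.2,.22,-112.2 -> [-378.8  345.8    6.2] [ 1.400e-03  5.000e-04 -8.786e-01]
.521,.2353,.2,-112.2 -> [-567.6  742.7   26.7] [ 1.400e-03  5.000e-04 -8.786e-01]
```

Call:
carry_out:
  deltas:
    - [0.5, [-379, 346, 6], [0.0014, 0, -0.88]]
    - [0.5, [-379, 346, 6], [0.0014, 0, -0.88]]
    - [0.5, [-379, 346, 6], [0.0014, 0, -0.88]]
    - [0.5, [-379, 346, 6], [0.0014, 0, -0.88]]
    - [0.5, [-379, 346, 6], [0.0014, 0, -0.88]]
    - [0.5, [-379, 346, 6], [0.0014, 0, -0.88]]
    - [0.5, [-379, 346, 6], [0.0014, 0, -0.88]]
    - [0.5, [-379, 346, 6], [0.0014, 0, -0.88]]
    - [0.5, [-379, 346, 6], [0.0014, 0, -0.88]]
    - [0.5, [-379, 346, 6], [0.0014, 0, -0.88]]
    - [0.5, [-379, 346, 6], [0.0014, 0, -0.88]]
    - [0.5, [-379, 346, 6], [0.0014, 0, -0.88]]
  squeeze: 25

```text
time_s: 1.3
tcp_pos: [0.461, -0.1983, 0.2203]
eef_rot: [-180.0, -0.0, -111.9]
contact_force: [0.4, -0.6, 0.1]
gripper_width: 0.0435
gripper_force: 0.0
```

```bash
python3 d.py .521,.2353,.17,-112.2
```

```text
t 1.3 tcp [ 0.461  -0.1983  0.2203] rot [-1.7996e+02 -3.0000e-02 -1.1192e+02] j [ -0.8   4.3 -21.3   0.  -64.3 -21.2] w 0.0435 F [ 0.4 -0.6  0.1] g 0.0
.521,.2353,.17,-112.2 -> [-424.7  106.3   50. ] [-0.0007 -0.0006  0.0048]
```

Call:
carry_out:
  deltas:
    - [0.5, [-425, 106, 50], [0, 0, 0.005]]
    - [0.5, [-425, 106, 50], [0, 0, 0.005]]
    - [0.5, [-425, 106, 50], [0, 0, 0.005]]
    - [0.5, [-425, 106, 50], [0, 0, 0.005]]
    - [0.5, [-425, 106, 50], [0, 0, 0.005]]
    - [0.5, [-425, 106, 50], [0, 0, 0.005]]
    - [0.5, [-425, 106, 50], [0, 0, 0.005]]
    - [0.5, [-425, 106, 50], [0, 0, 0.005]]
    - [0.5, [-425, 106, 50], [0, 0, 0.005]]
    - [0.5, [-425, 106, 50], [0, 0, 0.005]]
    - [0.5, [-425, 106, 50], [0, 0, 0.005]]
    - [0.5, [-425, 106, 50], [0, 0, 0.005]]

```text
time_s: 2.5
tcp_pos: [0.5221, 0.232, 0.17]
eef_rot: [-180.0, -0.1, -112.5]
contact_force: [-0.1, 0.1, 0.0]
gripper_width: 0.0439
gripper_force: 0.0
```

```bash
python3 d.py .521,.2353,.1,-112.2 .521,.2353,.063,-112.2;  python3 - <<'E'
from h import *
p,d=r.capture("scene"); cv2.imwrite("pics/s1.png",cv2.resize(p[180:360,150:400,::-1],None,fx=3,fy=3))
E
```

```text
t 2.5 tcp [0.5221 0.232  0.17  ] rot [-1.7995e+02 -7.0000e-02 -1.1247e+02] j [ 43.6  13.4 -17.3   0.1 -59.4 -66.1] w 0.0439 F [-0.1  0.1  0. ] g 0.0
.521,.2353,.1,-112.2 -> [-2.7  2.3 70. ] [-0.0008 -0.0013 -0.0047]
.521,.2353,.063,-112.2 -> [ -2.7   2.3 107. ] [-0.0008 -0.0013 -0.0047]
```

View pics/s1.png

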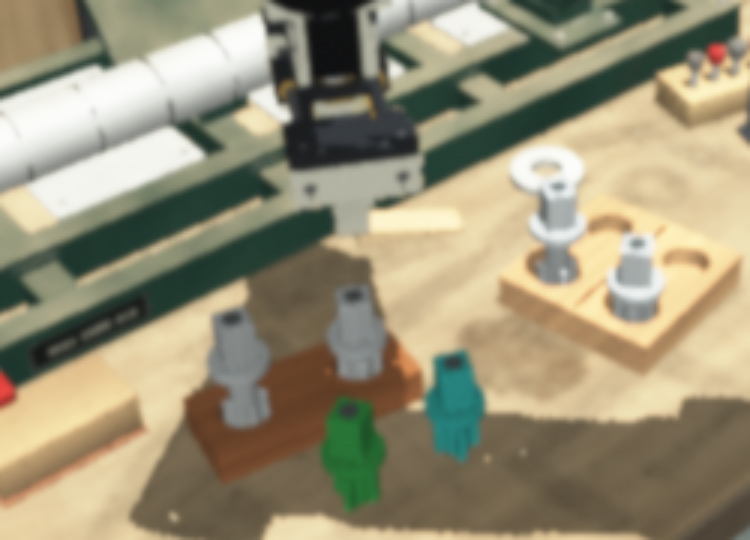

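The gripper hangs above the short stem (crop pixel (350,290)), with the decoys at (350,450) and (455,400) clear of the fingers. I'll descend partway and recheck.

Call:
carry_out:
  deltas:
    - [0.5, [0, 0, 40], [0, 0, 0]]
    - [0.5, [0, 0, 60], [0, 0, 0]]
    - [0.5, [0, 0, 60], [0, 0, 0]]
    - [0.5, [0, 0, 60], [0, 0, 0]]

```text
time_s: 2.95
tcp_pos: [0.5227, 0.2326, 0.1111]
eef_rot: [-179.9, -0.0, -112.5]
contact_force: [0.2, -0.2, 0.5]
gripper_width: 0.0437
gripper_force: 0.0
```

```bash
python3 d.py .521,.2353,.063,-112.2
```

```text
t 2.95 tcp [0.5227 0.2326 0.1111] rot [-1.7990e+02 -3.0000e-02 -1.1245e+02] j [ 43.7  16.8 -21.3   0.1 -51.9 -66.2] w 0.0437 F [ 0.2 -0.2  0.5] g 0.0
.521,.2353,.063,-112.2 -> [-1.9  2.6 48. ] [-0.0018 -0.0005 -0.0044]
```

Call:
carry_out:
  deltas:
    - [0.5, [-2, 2.6, 5], [0, 0, 0.004]]
    - [0.5, [-2, 2.6, 30], [0, 0, 0.004]]
    - [0.5, [-2, 2.6, 48], [0, 0, 0.004]]
    - [0.5, [-2, 2.6, 48], [0, 0, 0.004]]
    - [0.5, [-2, 2.6, 48], [0, 0, 0.004]]
    - [0.0, [-2, 2.6, 48], [0, 0, 0.004]]
    - [0.0, [-2, 2.6, 48], [0, 0, 0.004]]
    - [0.0, [-2, 2.6, 48], [0, 0, 0.004]]
    - [0.0, [-2, 2.6, 48], [0, 0, 0.004]]
    - [0.0, [-2, 2.6, 48], [0, 0, 0.004]]
    - [0.0, [-2, 2.6, 48], [0, 0, 0.004]]

```text
time_s: 4.05
tcp_pos: [0.521, 0.2365, 0.063]
eef_rot: [-179.9, 0.0, -112.6]
contact_force: [-1.6, 0.3, 6.2]
gripper_width: 0.0239
gripper_force: 24.9
```

```bash
python3 d.py .521,.2353,.19,-112.2
```

```text
t 4.05 tcp [0.521  0.2365 0.063 ] rot [-1.7989e+02  2.0000e-02 -1.1262e+02] j [ 44.1  20.  -24.2   0.1 -45.7 -66.8] w 0.0239 F [-1.6  0.3  6.2] g 24.880176186561584
.521,.2353,.19,-112.2 -> [   1.1   -0.7 -127. ] [-0.0019  0.0003 -0.0072]
```

Call:
carry_out:
  deltas:
    - [0.0, [0, 0, -20], [0, 0, 0]]
    - [0.0, [0, 0, -60], [0, 0, 0]]
    - [0.0, [0, 0, -100], [0, 0, 0]]
    - [0.0, [0, 0, -127], [0, 0, 0]]
    - [0.0, [0, 0, -127], [0, 0, 0]]
    - [0.0, [0, 0, -127], [0, 0, 0]]

```text
time_s: 4.65
tcp_pos: [0.52, 0.2363, 0.189]
eef_rot: [-180.0, 0.0, -112.7]
contact_force: [-0.2, 0.2, -3.1]
gripper_width: 0.0239
gripper_force: 24.9
```

```bash
python3 d.py .4703,-.0354,.19,-112.2
```

```text
t 4.65 tcp [0.52   0.2363 0.189 ] rot [-179.96    0.   -112.65] j [ 44.1  12.4 -15.8   0.  -61.7 -66.8] w 0.0239 F [-0.2  0.2 -3.1] g 24.869426786899567
.4703,-.0354,.19,-112.2 -> [269.9 -58.8  -1. ] [-0.0007  0.     -0.0079]
```

Call:
carry_out:
  deltas:
    - [0.0, [45, -10, 0], [0, 0, 0]]
    - [0.0, [90, -20, 0], [0, 0, 0]]
    - [0.0, [135, -30, 0], [0, 0, 0]]
    - [0.0, [180, -39, 0], [0, 0, 0]]
    - [0.0, [220, -48, 0], [0, 0, 0]]
    - [0.0, [255, -55, 0], [0, 0, 0]]
    - [0.0, [270, -59, 0], [0, 0, 0]]
    - [0.0, [270, -59, 0], [0, 0, 0]]
    - [0.0, [270, -59, 0], [0, 0, 0]]
    - [0.0, [270, -59, 0], [0, 0, 0]]

```text
time_s: 5.65
tcp_pos: [0.4708, -0.035, 0.1886]
eef_rot: [-180.0, -0.1, -112.6]
contact_force: [0.4, -0.5, -2.1]
gripper_width: 0.0238
gripper_force: 25.0
```

```bash
python3 d.py .4703,-.0354,.063,-112.6
python3 - <<'E'
from m import *
p,d=r.capture("scene"); cv2.imwrite("pics/s2.png",cv2.resize(p[150:330,250:470,::-1],None,fx=3,fy=3,interpolation=cv2.INTER_CUBIC))
P=cloud("scene",d).reshape(-1,3); m=(np.hypot(P[:,0]-.4703,P[:,1]+.036)<.04)&(P[:,2]>.125)&(P[:,2]<.17)
t=P[m]; print(len(t)); 
for a in(.128,.138,.148,.158,.168):
    q=t[abs(t[:,2]-a)<.005]; print(a,len(q),q.min(0).round(4) if len(q) else"",q.max(0).round(4) if len(q) else "")
E
```

```text
t 5.65 tcp [ 0.4708 -0.035   0.1886] rot [-1.8000e+02 -8.0000e-02 -1.1261e+02] j [ 19.8   2.9 -27.3   0.1 -59.9 -42.4] w 0.0238 F [ 0.4 -0.5 -2.1] g 24.975353479385376
.4703,-.0354,.063,-112.6 -> [  0.4   0.3 125.6] [-0.     -0.0013 -0.0002]
159
0.128 0  
0.138 20 [ 0.4553 -0.049   0.1354] [ 0.4765 -0.0215  0.143 ]
0.148 56 [ 0.4541 -0.0545  0.143 ] [ 0.4786 -0.0189  0.1529]
0.158 51 [ 0.4544 -0.0509  0.1534] [ 0.4796 -0.0202  0.1629]
0.168 32 [ 0.4535 -0.0503  0.1631] [ 0.4786 -0.0186  0.1696]
```

View pics/s2.png

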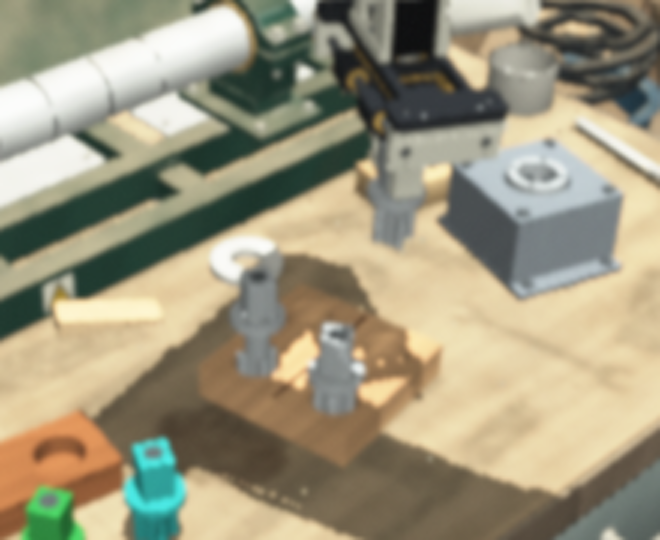

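The short stem is held upright at crop pixel (393,215) and is centred over the front free hole to within about 1 mm. I'll lower it and release.

Call:
carry_out:
  deltas:
    - [0.0, [0, 0, 40], [0, 0, 0]]
    - [0.0, [0, 0, 80], [0, 0, 0]]
    - [0.0, [0, 0, 100], [0, 0, 0]]
    - [0.0, [0, 0, 112], [0, 0, 0]]
    - [0.0, [0, 0, 124], [0, 0, 0]]
    - [0.0, [0, 0, 124], [0, 0, 0]]
    - [0.0, [0, 0, 124], [0, 0, 0]]

```text
time_s: 6.4
tcp_pos: [0.4712, -0.0351, 0.0654]
eef_rot: [-180.0, -0.1, -112.6]
contact_force: [0.2, 0.9, -1.8]
gripper_width: 0.0239
gripper_force: 25.0
```

Call:
carry_out:
  deltas:
    - [0.0, [0, 0, 2], [0, 0, 0]]
    - [0.0, [0, 0, 2], [0, 0, 0]]
    - [0.5, [0, 0, 2], [0, 0, 0]]
    - [0.5, [0, 0, 2], [0, 0, 0]]
    - [0.5, [0, 0, 2], [0, 0, 0]]
    - [0.5, [0, 0, 2], [0, 0, 0]]
    - [0.5, [0, 0, 2], [0, 0, 0]]
    - [0.5, [0, 0, 2], [0, 0, 0]]
    - [0.5, [0, 0, -20], [0, 0, 0]]
    - [0.5, [0, 0, -60], [0, 0, 0]]
    - [0.5, [0, 0, -110], [0, 0, 0]]
    - [0.5, [0, 0, -110], [0, 0, 0]]

```text
time_s: 7.6
tcp_pos: [0.4748, -0.035, 0.1818]
eef_rot: [-179.4, 0.3, -112.6]
contact_force: [0.2, 0.4, 0.8]
gripper_width: 0.0436
gripper_force: 0.0
```

```bash
python3 d.py .527,.3252,.18,-94.5
python3 - <<'E'
from m import *
p,d=r.capture("scene"); P=cloud("scene",d).reshape(-1,3); m=(np.hypot(P[:,0]-.4703,P[:,1]+.036)<.03)&(P[:,2]>.084)&(P[:,2]<.1);t=P[m];print(len(t),t.mean(0).round(4),np.percentile(t[:,2],95))
E
```

```text
t 7.6 tcp [ 0.4748 -0.035   0.1818] rot [-179.41    0.28 -112.56] j [ 19.7   3.3 -28.    0.2 -58.2 -42.4] w 0.0436 F [0.2 0.4 0.8] g 0.0
.527,.3252,.18,-94.5 -> [-352.7   90.     2.6] [-0.011   0.0033 -0.3152]
103 [ 0.4679 -0.0332  0.0914] 0.09503770219208615
```

Call:
carry_out:
  deltas:
    - [0.5, [0, 0, 0], [-0.011, 0.003, 0]]
    - [0.5, [-50, 13, 0], [-0.011, 0.003, -0.1]]
    - [0.5, [-100, 26, 0], [-0.011, 0.003, -0.2]]
    - [0.5, [-150, 39, 0], [-0.011, 0.003, -0.315]]
    - [0.5, [-200, 52, 0], [-0.011, 0.003, -0.315]]
    - [0.5, [-250, 65, 0], [-0.011, 0.003, -0.315]]
    - [0.5, [-300, 77, 0], [-0.011, 0.003, -0.315]]
    - [0.5, [-340, 87, 0], [-0.011, 0.003, -0.315]]
    - [0.5, [-353, 90, 0], [-0.011, 0.003, -0.315]]
    - [0.5, [-353, 90, 0], [-0.011, 0.003, -0.315]]
    - [0.5, [-353, 90, 0], [-0.011, 0.003, -0.315]]

```text
time_s: 8.75
tcp_pos: [0.523, 0.3241, 0.1732]
eef_rot: [179.3, -0.3, -94.6]
contact_force: [0.7, -0.7, -0.1]
gripper_width: 0.0436
gripper_force: 0.0
```

```bash
python3 d.py .527,.3252,.083,-94.5
python3 - <<'E'
from m import *
p,d=r.capture("top"); g=cv2.cvtColor(p,cv2.COLOR_RGB2GRAY); P=cloud("top",d).reshape(-1,3)
m=(np.hypot(P[:,0]-.4703,P[:,1]+.036)<.03)&(P[:,2]>.088)&(P[:,2]<.1);t=P[m];print("short",len(t),t.mean(0).round(4),np.percentile(t[:,2],95).round(4))
cv2.imwrite("pics/t3.png",cv2.resize(p[220:330,160:380,::-1],None,fx=3,fy=3,interpolation=cv2.INTER_CUBIC))
E
```

```text
t 8.75 tcp [0.523  0.3241 0.1732] rot [179.27  -0.29 -94.57] j [ 49.7  17.6 -10.6  -0.5 -62.4 -54. ] w 0.0436 F [ 0.7 -0.7 -0.1] g 0.0
.527,.3252,.083,-94.5 -> [-1.9 -5.1 90.1] [ 0.0128 -0.005  -0.0012]
short 117 [ 0.4713 -0.0345  0.0922] 0.096
```

View pics/t3.png

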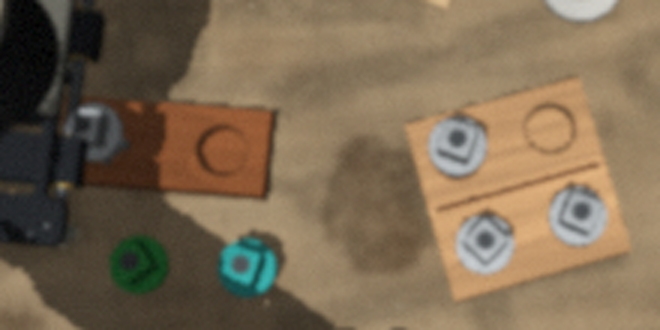

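The short stem is standing in the front free hole (crop pixel (578,212)), upright and about 2 mm from the centre. Now I descend on the long stem.

Call:
carry_out:
  deltas:
    - [0.5, [-2, -5, 0], [0.0128, -0.005, 0]]
    - [0.5, [-2, -5, 20], [0.0128, -0.005, 0]]
    - [0.5, [-2, -5, 35], [0.0128, -0.005, 0]]
    - [0.5, [-2, -5, 35], [0.0128, -0.005, 0]]
    - [0.5, [-2, -5, 35], [0.0128, -0.005, 0]]

```text
time_s: 9.3
tcp_pos: [0.5289, 0.3257, 0.1406]
eef_rot: [-179.8, 0.2, -94.6]
contact_force: [-0.0, -0.1, 0.6]
gripper_width: 0.0436
gripper_force: 0.0
```

```bash
python3 d.py .527,.3252,.083,-94.5
```

```text
t 9.3 tcp [0.5289 0.3257 0.1406] rot [-1.7982e+02  1.6000e-01 -9.4620e+01] j [ 49.6  19.2 -13.2   0.1 -57.4 -54.3] w 0.0436 F [-0.  -0.1  0.6] g 0.0
.527,.3252,.083,-94.5 -> [ 0.8  2.1 57.6] [-0.0031  0.0028 -0.0022]
```

Call:
carry_out:
  deltas:
    - [0.5, [1, 2, 10], [-0.003, 0.003, 0]]
    - [0.5, [1, 2, 35], [-0.003, 0.003, 0]]
    - [0.5, [1, 2, 57], [-0.003, 0.003, 0]]
    - [0.5, [1, 2, 57], [-0.003, 0.003, 0]]
    - [0.5, [1, 2, 57], [-0.003, 0.003, 0]]
    - [0.0, [1, 2, 57], [-0.003, 0.003, 0]]
    - [0.0, [1, 2, 57], [-0.003, 0.003, 0]]
    - [0.0, [1, 2, 57], [-0.003, 0.003, 0]]
    - [0.0, [1, 2, 57], [-0.003, 0.003, 0]]
    - [0.0, [1, 2, 57], [-0.003, 0.003, 0]]
    - [0.0, [1, 2, 57], [-0.003, 0.003, 0]]
  squeeze: 50

```text
time_s: 10.4
tcp_pos: [0.5271, 0.3262, 0.084]
eef_rot: [-180.0, 0.0, -94.6]
contact_force: [-1.6, -0.2, 5.6]
gripper_width: 0.0238
gripper_force: 49.5
```

Call:
carry_out:
  deltas:
    - [0.0, [0, 0, -20], [0, 0, 0]]
    - [0.0, [0, 0, -60], [0, 0, 0]]
    - [0.0, [0, 0, -100], [0, 0, 0]]
    - [0.0, [0, 0, -130], [0, 0, 0]]
    - [0.0, [0, 0, -130], [0, 0, 0]]
    - [0.0, [0, 0, -130], [0, 0, 0]]

```text
time_s: 11.0
tcp_pos: [0.5264, 0.3258, 0.2131]
eef_rot: [180.0, 0.0, -94.6]
contact_force: [-0.3, -1.2, -2.7]
gripper_width: 0.0237
gripper_force: 49.5
```

```bash
python3 d.py .49,0,.22,-57.5 .5378,-.2688,.22,-57.5
```

```text
t 11.0 tcp [0.5264 0.3258 0.2131] rot [ 1.7996e+02  5.0000e-02 -9.4600e+01] j [ 49.8  15.8  -7.9  -0.1 -66.3 -54.3] w 0.0237 F [-0.3 -1.2 -2.7] g 49.476521015167236
.49,0,.22,-57.5 -> [327.6  10.1  -7.2] [ 3.000e-04  1.000e-03 -6.476e-01]
.5378,-.2688,.22,-57.5 -> [591.7 -59.1  -7.4] [ 3.000e-04  1.000e-03 -6.476e-01]
```

Call:
carry_out:
  deltas:
    - [0.0, [45, 0, -7], [0, 0, -0.08]]
    - [0.0, [90, 0, -7], [0, 0, -0.16]]
    - [0.0, [135, 0, -7], [0, 0, -0.24]]
    - [0.0, [180, 0, -7], [0, 0, -0.32]]
    - [0.0, [225, 0, -7], [0, 0, -0.4]]
    - [0.0, [270, 0, -7], [0, 0, -0.48]]
    - [0.0, [315, 0, -7], [0, 0, -0.56]]
    - [0.0, [360, 0, -7], [0, 0, -0.64]]
    - [0.0, [405, -10, -7], [0, 0, -0.648]]
    - [0.0, [450, -21, -7], [0, 0, -0.648]]
    - [0.0, [495, -32, -7], [0, 0, -0.648]]
    - [0.0, [535, -42, -7], [0, 0, -0.648]]

```text
time_s: 12.2
tcp_pos: [0.5247, -0.2128, 0.2181]
eef_rot: [179.8, 0.1, -57.5]
contact_force: [2.0, 0.9, -2.4]
gripper_width: 0.0236
gripper_force: 49.5
```

Call:
carry_out:
  deltas:
    - [0.0, [40, 0, 0], [0, 0, 0]]
    - [0.0, [47, 0, 0], [0, 0, 0]]
    - [0.0, [47, 0, 0], [0, 0, 0]]
    - [0.0, [47, 0, 0], [0, 0, 0]]
    - [0.0, [47, 0, 0], [0, 0, 0]]

```text
time_s: 12.7
tcp_pos: [0.5505, -0.2494, 0.2197]
eef_rot: [179.9, 0.1, -57.4]
contact_force: [0.3, 0.1, -1.0]
gripper_width: 0.0236
gripper_force: 49.5
```

```bash
python3 d.py .5373,-.268,.17,-57.5
```

```text
t 12.7 tcp [ 0.5505 -0.2494  0.2197] rot [ 1.7994e+02  6.0000e-02 -5.7400e+01] j [ -5.9  14.3  -9.1  -0.  -66.7  38.5] w 0.0236 F [ 0.3  0.1 -1. ] g 49.476608633995056
.5373,-.268,.17,-57.5 -> [ 8.6 21.1 49.7] [0.001  0.001  0.0018]
```

Call:
carry_out:
  deltas:
    - [0.0, [8.6, 21, 20], [0, 0, 0]]
    - [0.0, [8.6, 21, 50], [0, 0, 0]]
    - [0.0, [8.6, 21, 50], [0, 0, 0]]
    - [0.0, [8.6, 21, 50], [0, 0, 0]]
    - [0.0, [8.6, 21, 50], [0, 0, 0]]

```text
time_s: 13.2
tcp_pos: [0.5391, -0.2687, 0.1719]
eef_rot: [-179.9, -0.1, -57.4]
contact_force: [-0.7, -1.2, -1.9]
gripper_width: 0.0239
gripper_force: 49.5
```

```bash
python3 d.py .5373,-.268,.142,-57.5;python3 - <<'E'
from m import *
p,d=r.capture("scene"); P=cloud("scene",d).reshape(-1,3)
for a in(.1,.105,.11,.115,.12):
    q=P[(abs(P[:,2]-a)<.003)&(np.hypot(P[:,0]-.5378,P[:,1]+.2688)<.035)]; print(a,len(q),*((q.min(0).round(4),q.max(0).round(4)) if len(q) else ()))
cv2.imwrite("pics/s4.png",cv2.resize(p[120:260,360:500,::-1],None,fx=4,fy=4,interpolation=cv2.INTER_CUBIC))
E
```

```text
t 13.2 tcp [ 0.5391 -0.2687  0.1719] rot [-1.7994e+02 -1.0000e-01 -5.7380e+01] j [ -7.9  16.  -13.3   0.  -60.5  40.5] w 0.0239 F [-0.7 -1.2 -1.9] g 49.47671055793762
.5373,-.268,.142,-57.5 -> [-1.6  1.2 29.9] [-0.001  -0.0018  0.0021]
0.1 9 [ 0.5281 -0.2805  0.1001] [ 0.5487 -0.256   0.1028]
0.105 21 [ 0.5285 -0.2805  0.102 ] [ 0.5554 -0.2542  0.1076]
0.11 27 [ 0.5247 -0.2761  0.1073] [ 0.5498 -0.2519  0.1129]
0.115 28 [ 0.5247 -0.2771  0.1122] [ 0.5549 -0.2559  0.1177]
0.12 22 [ 0.5277 -0.276   0.1172] [ 0.5549 -0.2565  0.1228]
```

View pics/s4.png

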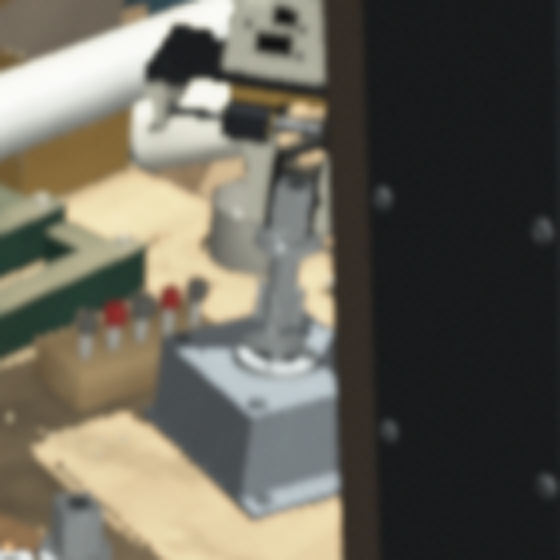

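The long stem is held upright above the spindle (crop pixel (285,340)). I'll correct by 1–2 mm and go down to just above the keys.

Call:
carry_out:
  deltas:
    - [0.0, [-1.6, 1.2, 2], [0, 0, 0]]
    - [0.0, [-1.6, 1.2, 8], [0, 0, 0]]
    - [0.0, [-1.6, 1.2, 16], [0, 0, 0]]
    - [0.0, [-1.6, 1.2, 22], [0, 0, 0]]
    - [0.0, [-1.6, 1.2, 25], [0, 0, 0]]
    - [0.0, [-1.6, 1.2, 25], [0, 0, 0]]

```text
time_s: 13.85
tcp_pos: [0.5357, -0.2683, 0.1442]
eef_rot: [179.9, 0.1, -57.5]
contact_force: [0.3, 0.2, -2.2]
gripper_width: 0.0236
gripper_force: 49.5
```

```bash
python3 d.py .5373,-.268,.144,-57.5
```

```text
t 13.85 tcp [ 0.5357 -0.2683  0.1442] rot [ 1.7991e+02  7.0000e-02 -5.7460e+01] j [ -7.9  17.3 -15.5   0.  -57.3  40.5] w 0.0236 F [ 0.3  0.2 -2.2] g 49.476603269577026
.5373,-.268,.144,-57.5 -> [ 0.6 -1.5  0.2] [0.0016 0.0012 0.0006]
```

Call:
carry_out:
  deltas:
    - [0.0, [0, 0, 2], [0, 0, 0]]
    - [0.0, [0, 0, 4], [0, 0, 0]]
    - [0.0, [0, 0, 6], [0, 0, 0]]
    - [0.0, [0, 0, 8], [0, 0, 0]]
    - [0.0, [0, 0, 8], [0, 0, 0]]

```text
time_s: 14.35
tcp_pos: [0.536, -0.2683, 0.1368]
eef_rot: [180.0, 0.0, -57.5]
contact_force: [-0.3, -0.7, -1.8]
gripper_width: 0.0235
gripper_force: 49.5
```

No resistance, and the tip is already below the key tops, so it seems to be meshing. I'll continue.

Call:
carry_out:
  deltas:
    - [0.0, [0, 0, 4], [0, 0, 0]]
    - [0.0, [0, 0, 8], [0, 0, 0]]
    - [0.0, [0, 0, 12], [0, 0, 0]]
    - [0.0, [0, 0, 16], [0, 0, 0]]
    - [0.0, [0, 0, 16], [0, 0, 0]]

```text
time_s: 14.85
tcp_pos: [0.5359, -0.2683, 0.1204]
eef_rot: [179.9, 0.0, -57.5]
contact_force: [0.1, -0.3, -1.8]
gripper_width: 0.0239
gripper_force: 49.5
```

Call:
carry_out:
  deltas:
    - [0.0, [0, 0, 5], [0, 0, 0]]
    - [0.0, [0, 0, 10], [0, 0, 0]]
    - [0.0, [0, 0, 15], [0, 0, 0]]
    - [0.0, [0, 0, 20], [0, 0, 0]]
    - [0.0, [0, 0, 23], [0, 0, 0]]
    - [0.0, [0, 0, 23], [0, 0, 0]]

```text
time_s: 15.45
tcp_pos: [0.5362, -0.2684, 0.0982]
eef_rot: [180.0, -0.0, -57.4]
contact_force: [-0.8, 0.2, 4.4]
gripper_width: 0.0234
gripper_force: 49.5
```

```bash
python3 d.py
```

```text
t 15.45 tcp [ 0.5362 -0.2684  0.0982] rot [ 1.7997e+02 -1.0000e-02 -5.7440e+01] j [ -7.9  19.9 -18.5   0.  -51.6  40.5] w 0.0234 F [-0.8  0.2  4.4] g 49.48154032230377
```

Call:
carry_out:
  deltas:
    - [0.0, [0, 0, 2], [0, 0, 0]]
    - [0.0, [0, 0, 4], [0, 0, 0]]
    - [0.0, [0, 0, 5], [0, 0, 0]]
    - [0.0, [0, 0, 5], [0, 0, 0]]
    - [0.0, [0, 0, 5], [0, 0, 0]]
  squeeze: 60

```text
time_s: 15.95
tcp_pos: [0.5363, -0.2685, 0.0941]
eef_rot: [180.0, -0.0, -57.4]
contact_force: [-2.1, 0.5, 6.1]
gripper_width: 0.0236
gripper_force: 59.5
```

Call:
carry_out:
  deltas:
    - [0.0, [0, 0, 1], [0, 0, 0]]
    - [0.0, [0, 0, 2], [0, 0, 0]]
    - [0.0, [0, 0, 2], [0, 0, 0]]
    - [0.0, [0, 0, 2], [0, 0, 0]]

```text
time_s: 16.35
tcp_pos: [0.5364, -0.2686, 0.094]
eef_rot: [-180.0, -0.1, -57.4]
contact_force: [-7.1, 5.8, 22.1]
gripper_width: 0.0236
gripper_force: 59.5
```

Call:
carry_out:
  deltas:
    - [0.0, [0, 0, 0.5], [0, 0, 0]]
    - [0.0, [0, 0, 0.5], [0, 0, 0]]
    - [0.0, [0, 0, 0.5], [0, 0, 0]]
    - [0.0, [0, 0, 0.5], [0, 0, 0]]
    - [0.0, [0, 0, 0.5], [0, 0, 0]]

```text
time_s: 16.85
tcp_pos: [0.5363, -0.2685, 0.0939]
eef_rot: [-180.0, -0.1, -57.4]
contact_force: [-8.4, 6.0, 24.4]
gripper_width: 0.0235
gripper_force: 59.5
```

```bash
python3 d.py
python3 - <<'E'
from m import *
for n in("scene","top"):
    p,d=r.capture(n); P=cloud(n,d).reshape(-1,3)
    q=P[(np.hypot(P[:,0]-.5375,P[:,1]+.2685)<.024)&(np.hypot(P[:,0]-.5375,P[:,1]+.2685)>.014)&(P[:,2]<.1)&(P[:,2]>.07)]; print(n,len(q),np.percentile(q[:,2],[5,25,50,75,95]).round(4) if len(q) else "")
    m=(np.hypot(P[:,0]-.4703,P[:,1]+.036)<.03)&(P[:,2]>.088)&(P[:,2]<.1);t=P[m]; print("short",len(t),t.mean(0).round(4) if len(t) else "")
    if n=="scene": cv2.imwrite("pics/s5.png",cv2.resize(p[130:300,310:500,::-1],None,fx=3.5,fy=3.5,interpolation=cv2.INTER_CUBIC))
E
```

```text
t 16.85 tcp [ 0.5363 -0.2685  0.0939] rot [-1.7999e+02 -1.0000e-01 -5.7400e+01] j [ -7.9  20.2 -18.9   0.1 -50.9  40.5] w 0.0235 F [-8.4  6.  24.4] g 59.471973180770874
scene 105 [0.0754 0.0817 0.087  0.0903 0.0976]
short 83 [ 0.4685 -0.0342  0.0926]
top 89 [0.0793 0.0842 0.0872 0.0892 0.0945]
short 65 [ 0.4722 -0.0298  0.0925]
```

View pics/s5.png

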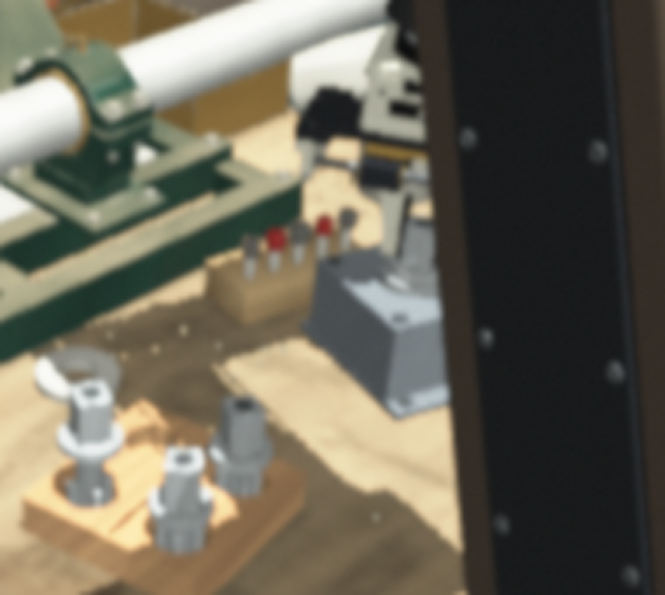

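The collar sits on the rim at crop pixel (405,280), with its top measured at about 0.087–0.088. It is at a hard stop with about 24 N pressing. The short stem stands upright in the rack at (240,440), so I'm handing in.

```bash
python3 -c "
from plant import r
print(r.close_job())"
```

```text
the job is handed in; nothing more can be done
None
```

I handed the job in at about 17 s, no verdict shown: the short stem stands released in the short row's free hole, and the long stem is meshed, fully home in the spindle and still gripped and pressed down.

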